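# Index the locking turntable to the paste tin

### The arm

A 7-joint arm with a two-finger parallel gripper is mounted at the origin on a cart in front of the work surface, level with it; the furniture and walls round the work are solid. World frame = base frame: x ahead of the robot, y to its left, z up, the work surface at z = 0. Lengths are in m, angles in degrees, forces in N, time in s.
With the tool pointing down it reaches from about 0.425 to 0.875 m from the base axis. Payload 4.7 kg.
Tool frame: the origin (TCP) lies at the very end of the fingers, on their centre line; the grasp point (between the pads) lies 19 mm behind it; z points along the fingers, y is the line along which they close (so a half turn about z gives the same grasp; the last joint's range is limited). The gripper opens to 87 mm and grips with 3 to 60 N. Pads are 19 mm wide; open, the fingers measure 117 mm over their backs; the gripper's body (75 mm by 190 mm) begins 51 mm behind the grasp point.
Start: joints at [69.334, 18.392, -4.016, 83.108, 1.295, 78.541, -3.26], TCP at [0.238, -0.605, 0.223] pointing down, gripper open.
Joint ranges: [-163.93, 163.93], [-17.29, 119.83], [-79.2, 71.16], [3.27, 140.29], [-89.18, 269.18], [5.43, 117.66], [-154.24, 154.24]. Speed limits (degrees/s): [147.25, 147.25, 180, 180, 180, 180, 180].

### API

Orientations are given as [roll, pitch, yaw] about the fixed x, y, z axes, in that order (R = Rz(yaw) Ry(pitch) Rx(roll)).
In Python, from cell import get_obs, read_camera, sign_off, silhouettes gives the robot as it stands.
- The arm moves only by the tool play_rows, never from a script. Its argument "steps" is a list that holds one entry, the list of rows, each a list of 7 numbers: the shift along the tool's x, y, z in m, then the turn, a rotation vector about the tool's x, y, z in rad, then the finger opening in m, from 0 to 0.087. A call has 1 to 12 rows; each row shifts and turns the commanded pose from where the row before left it, along the tool's axes as they then stand; what a row does not reach is not made up. A row lasts 1/10 s, in which the tool goes at most 50 mm and 8.59 degrees, less where a joint would pass 70% of its speed; a pose out of reach is approached as far as the arm can. A call is refused whole if a number of a shift passes 0.05 or a number of a turn 0.15, either way. A call with a gripper value outside its range is refused whole. The fingers move at their own pace and stop on an object; "force" is the grip in N (left out, the last holds). Time passes only in rows, so rows that do not move let the fingers close. It gives the time, the measured TCP pose, the force, the opening and the grip force at its end, in the units of the state.
- get_obs(): the state, without advancing time (a new reading comes with each control period).
- read_camera(name): name is "scene" or "top"; returns a dict with "frame" (480x640x3 uint8, red, green, blue), "intrinsics" (3x3 intrinsics, pixels), "view" (4x4, takes a point from world to camera coordinates). Camera axes: x right, y up, looking along -z (the intrinsics and any distortion apply to the point x, -y, -z); pixel columns grow to the right and rows downward; lengths in m; the calibration is good to about 2 mm. A picture is of the moment at which its call begins. There is no depth.
- sign_off(): hands the job in; it is judged then, once.
Trained networks look in the newest picture that a camera, given by its name, has taken for a name from the list of things; names that differ only in an ending like _2 or _b are one class to them, and where a whole thing is asked for, a point or a joint stands for the part that bears it (a point fixed in the world has none). Each returns a list of dicts, best first, with "p" (0 to 1); they miss things now and then, are a little off and sometimes report something else, mostly with a low value. They report only what shows in the picture. A call takes as long as a camera call. They do not tell look-alikes from the thing itself.
- silhouettes(camera, name): "pixels" (480x640 bool, what is visible of it) and "extent" ([left, top, right, bottom] in pixels, round what is visible of it).
The state is a dict: "time_s": time; "qpos": joint angles; "joint_velocities": joint speeds; "effort": joint torques, N m; "tool_pos": TCP position; "tool_rot": TCP orientation; "force": force on the tool from outside, world axes, zero at the start; "wrist_torque": the same for the moment, N m; "grip_width": finger opening in m; "grasp_force": force on a finger pad.
Only numpy, scipy, OpenCV 4.12 (cv2) and the standard library are available. Lean on these libraries where they do the work, as an engineer would, in place of code of your own. Each camera call takes 0.05 s, during which the arm holds its last target. There are 200 camera calls.

### The job

The tin of lapping paste with the green lid is wanted next: bring it to the front of the locking turntable, and lock the turntable there so that the lid can be levered off. With the fingertips, push the slide bolt back to free the dial, spin the dial by pushing the pegs on its rim until the nest with the tin stands in front of the yellow arrow, then push the bolt fully home into the notch there. Only push: do not touch or lift anything that stands in the nests, and leave the other things on the bench where they are.

Things in the scene. Friction and masses are not known exactly. Their poses are not given: they have to be found in the camera images.
- turntable: Fixed blue base, origin on the dial's axis at bench level, turned by up to 0.4 rad. -x points to the front: a yellow arrow on a low plate, 172-206 mm from the axis, 13 mm high. -y points along the slide bolt's arm (64 mm wide, to 310 mm from the axis), with two bolt guides 34 mm wide, tops 48 mm high, 184-200 and 284-300 mm from the axis. A 160 mm high yellow bin stands beyond it at the right.
- front_place (a point): The place in front of the arrow to which the tin's nest has to come, 90 mm from the axis along the base's -x, 44 mm above the bench (floor of the nests). The dial carries six ring nests (75 mm outside, 68 mm inside, 12 mm high), 60 degrees apart, centres 90 mm from the axis; one is here at the start.
- dial (a joint): Angle of the dial, an aluminium disc 330 mm in diameter, top at 44 mm. 0 at the start (locked), grows counter-clockwise seen from above, turns several turns either way. In its rim, at the pegs' angles, six tapered notches 25 mm wide at the mouth, 13 mm at the floor, 15 mm deep. It turns stiffly (about 2 N at a peg) and stops within a few degrees when the push ends.
- peg0 (a point): Top of a black push peg on the dial, 92 mm above the bench: upright, 13 mm in diameter, 50 mm tall, 139 mm from the axis, half-way between two nests. At the start 30 degrees counter-clockwise (seen from above) from the front. Turns with the dial; peg1 to peg5 follow counter-clockwise every 60 degrees.
- peg1 (a point): Top of the next push peg, at the start 90 degrees counter-clockwise from the front (next to the slide bolt).
- peg2 (a point): Top of a push peg, at the start 150 degrees counter-clockwise from the front.
- peg3 (a point): Top of a push peg, at the start 210 degrees counter-clockwise from the front.
- peg4 (a point): Top of a push peg, at the start 270 degrees counter-clockwise from the front.
- peg5 (a point): Top of a push peg, at the start 330 degrees counter-clockwise from the front.
- bolt (a joint): Travel of the slide bolt in m: 0 = home, its tapered nose in a notch of the dial (locked, as at the start); 0.026 = fully back (free from about 0.014). It slides away from the dial's axis along the base's -y, takes about 3 N and stays where it is left. The nose enters a notch that stands within about 2 degrees of it and draws the dial into line.
- bolt_handle (a point): Centre of the red ball (24 mm in diameter) on top of the bolt's upright handle, 88 mm above the bench and, with the bolt home, 240 mm from the dial's axis. Under the ball the handle is a steel post 13 mm in diameter, free above 48 mm over the bench. It moves with the bolt.
- paste_tin: The tin to bring to the front: white round tin with a green lid, 63 mm in diameter, 31 mm high, standing loose in a nest of the dial, at the start in one of the four nests at the sides (60 or 120 degrees from the front, either way) (a like tin far back on the bench is a spare and has no part in this). Origin: centre of its underside.
- ptfe_roll: White roll of thread tape with a red core, 54 mm in diameter, 14 mm high, loose in a nest (the front one at the start). Not to be touched. Origin: centre of its underside.
- hex_nipple: Brass pipe nipple lying in a nest, 59 mm long, 27 mm high. Not to be touched. Origin: centre of its underside.
- elbow_galv: Weathered pipe elbow in a nest (the rear one at the start), 42 x 57 mm, 57 mm high (its top 101 mm above the bench). Not to be touched. Origin: centre of its underside.
- lap_knob: Turned wooden lapping knob in a nest, 58 mm in diameter, 50 mm high. Not to be touched. Origin: centre of its underside.
- nut_1: Steel hex nut in a nest, 27 mm wide, 13 mm high. Not to be touched. Origin: centre of its underside.
- threadlock: Red bottle with a black cap, 26 x 40 mm, 118 mm high, standing loose on the bench left of the turntable. Bystander. Origin: centre of its underside.
- adjustable_wrench: Adjustable wrench, 184 mm long, 10 mm high, lying loose on the bench right of the turntable. Bystander. Origin: centre of its underside.
Mind the look-alikes: they are no part of the job. What is shaped like the paste_tin but black or orange is not meant.

How it is judged:
By the outcome, as a careful person would: the job done as asked, in the order asked, and still so for the second after the job is handed in, with the robot touching nothing.
It also fails if it takes over 67 s, if anything falls off the work surface, if the arm or the gripper's body presses on something with over 40 N, if the wrist force passes 120 N, or if a joint passes its speed limit or range.

## Working session

There is one attempt and no reset: what is moved stays moved. The work goes in short steps, Python scripts to look and compute and a tool call to move; the robot and the scene stay as the last step left them, time stands still between calls to the robot, and variables do not carry over. Pictures are saved under pics/ and viewed, at most 10 in all, crops included, and the job is handed in when it is done.

Besides the shell and the picture viewer there is one more tool, called after "Call:" by a JSON object that holds its "api" and its "payload". play_rows: Moves the arm, as the interface text tells. Its arguments: {"type":"object","properties":{"steps":{"type":"array","items":{"type":"array","items":{"type":"array","items":{"type":"number"}}}},"force":{"type":"number"}},"required":["steps"]}

```bash
mkdir -p pics; cat > h.py <<'E'
import numpy as np, cv2
from cell import *
def ray(c,u,v):
    K=np.array(c["intrinsics"]);V=np.array(c["view"])
    d=np.linalg.inv(K)@[u,v,1]; d=V[:3,:3].T@(d*[1,-1,-1]); o=-V[:3,:3].T@V[:3,3]
    return o,d
def atz(c,u,v,z):
    o,d=ray(c,u,v); return o+d*(z-o[2])/d[2]
def proj(c,p):
    K=np.array(c["intrinsics"]);V=np.array(c["view"])
    q=V[:3,:3]@np.array(p)+V[:3,3]; q=K@(q*[1,-1,-1]); return q[:2]/q[2]
def cen(cam,name):
    r=silhouettes(cam,name)
    return [(round(float(x["p"]),2),[int(a) for a in x["extent"]],[round(float(a),1) for a in np.argwhere(x["pixels"]).mean(0)[::-1]]) for x in r[:3]]
def save(cam,fn):
    c=read_camera(cam); cv2.imwrite("pics/"+fn,cv2.cvtColor(c["frame"],cv2.COLOR_RGB2BGR)); return c
E
python3 - <<'E'
from h import *
a=save("top","top0.png");b=save("scene","scene0.png")
print(a["view"],a["intrinsics"],b["view"])
for n in ["paste_tin","bolt_handle","bolt","ptfe_roll","elbow_galv","peg0","turntable","dial","threadlock","adjustable_wrench"]:
    print(n,cen("top",n),cen("scene",n))
print(get_obs())
E
```

```text
[[-0.00593916 -0.99997345  0.00422275  0.04574634]
 [ 0.99405228 -0.00544468  0.1087677  -0.49012725]
 [-0.10874182  0.00484362  0.99405823 -1.34630385]
 [ 0.          0.          0.          1.        ]] [[504.29768698   0.         315.49542134]
 [  0.         504.29768698 241.01011358]
 [  0.           0.           1.        ]] [[-0.67848942 -0.73442002 -0.01671345  0.37866979]
 [ 0.36692179 -0.35851316  0.85839193 -0.23892113]
 [-0.63641221  0.57627732  0.5127221  -0.72366129]
 [ 0.          0.          0.          1.        ]]
paste_tin [(0.77, [196, 211, 220, 235], [210.0, 222.9]), (0.76, [230, 229, 252, 254], [238.6, 241.2]), (0.75, [223, 268, 240, 291], [234.7, 281.0])] [(0.96, [226, 297, 261, 329], [245.4, 311.5]), (0.91, [176, 299, 214, 333], [190.5, 315.4]), (0.77, [258, 326, 297, 361], [277.2, 342.7])]
bolt_handle [(0.88, [391, 234, 449, 252], [422.8, 243.4])] [(0.77, [385, 195, 441, 225], [414.9, 211.7])]
bolt [(0.67, [390, 232, 449, 252], [421.9, 243.3])] [(0.85, [385, 192, 434, 226], [414.1, 212.1])]
ptfe_roll [(0.7, [321, 243, 339, 262], [330.0, 250.7]), (0.53, [391, 2
[... 710 characters left out ...]
s': 1.1, 'qpos': array([69.33301271, 18.39054565, -4.01903143, 83.10836583,  1.29369793,
       78.54168667, -3.25841318]), 'joint_velocities': array([-0.05292884,  0.06730984, -0.06803135,  0.0643679 ,  0.03770745,
        0.03168933, -0.01856454]), 'effort': array([ 3.96973564e-04, -4.91106284e+01, -4.03059991e-01, -3.12770104e+01,
       -6.38800696e-02,  3.34122567e-02,  9.45920142e-07]), 'tool_pos': array([ 0.23797309, -0.6048799 ,  0.2225954 ]), 'tool_rot': array([1.79995522e+02, 6.38240607e-04, 2.14799113e+01]), 'force': array([ 0.1430362 , -0.78453922, -0.27522479]), 'wrist_torque': array([-0.02030994,  0.00466189,  0.0100259 ]), 'grasp_force': 0.0, 'grip_width': 0.08687112852476771}
```

View pics/top0.png

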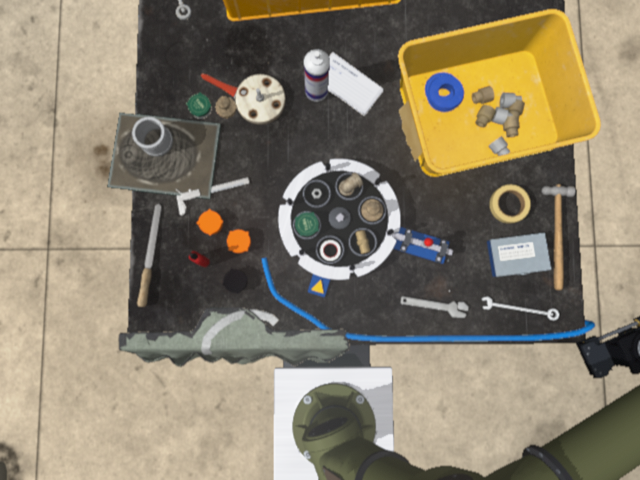

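View pics/scene0.png

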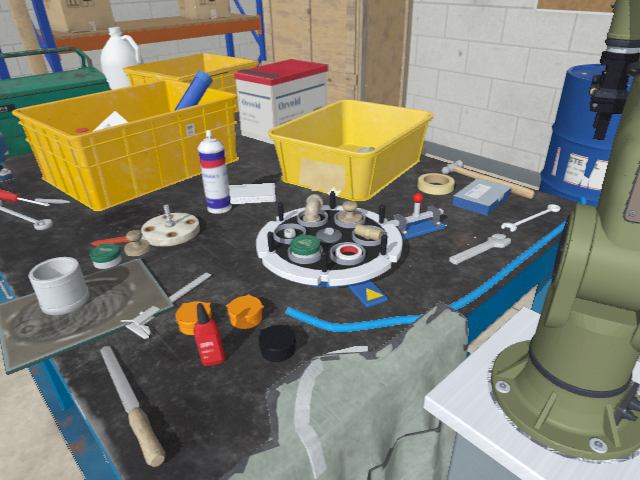

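Top view: the target is the green-lidded tin in the left nest at (307,224). Possible mix-ups are the spare green tin at (199,104), the orange ones at (210,222) and (238,241), and the black one at (235,281). The red ball is at (428,242) and the arrow at (318,286).

```bash
cat > m.py <<'E'
from h import *
from scipy.optimize import least_squares
def model(p):  # ax, ay, yaw, dial
    ax,ay,th=p[:3]
    f=lambda r,ang,z:np.array([ax+r*np.cos(th+ang),ay+r*np.sin(th+ang),z])
    return f
E
python3 - <<'E'
from m import *
c=read_camera("top"); f=c["frame"]; s=read_camera("scene"); g=s["frame"]
def redball(im,x0,y0,x1,y1):
    h=cv2.cvtColor(im,cv2.COLOR_RGB2HSV)[y0:y1,x0:x1]
    m=((h[...,0]<8)|(h[...,0]>172))&(h[...,1]>150)&(h[...,2]>90)
    p=np.argwhere(m); return p.mean(0)[::-1]+[x0,y0],len(p)
bt,n1=redball(f,415,230,442,256); bs,n2=redball(g,405,185,430,212)
def tri(u,v):
    A=[];b=[]
    for cc,q in((c,u),(s,v)):
        o,d=ray(cc,*q); d/=np.linalg.norm(d); P=np.eye(3)-np.outer(d,d); A.append(P); b.append(P@o)
    return np.linalg.lstsq(np.vstack(A),np.hstack(b),rcond=None)[0]
print("ball",bt,n1,bs,n2,tri(bt,bs),atz(c,*bt,.088),atz(s,*bs,.088))
# white rim ellipse
h=cv2.cvtColor(f,cv2.COLOR_RGB2HSV); m=((h[...,1]<50)&(h[...,2]>150)).astype(np.uint8)
m[:150]=0;m[290:]=0;m[:,:270]=0;m[:,402:]=0
k=cv2.convexHull(np.argwhere(m)[:,::-1].astype(np.int32))
e=cv2.fitEllipse(k);print("ell",e); ax=atz(c,*e[0],.044);print("axis",ax)
r=np.array([atz(c,*q[0],.044)[:2]-ax[:2] for q in k]);print("rad",np.hypot(*r.T).round(3).min(),np.hypot(*r.T).max())
# arrow
hy=h[270:300,300:340];my=(hy[...,0]>18)&(hy[...,0]<35)&(hy[...,1]>130)&(hy[...,2]>120);pa=np.argwhere(my).mean(0)[::-1]+[300,270]
A=atz(c,*pa,.013);print("arrow",pa,my.sum(),A,np.degrees(np.arctan2(*(ax-A)[1::-1])),np.hypot(*(A-ax)[:2]))
B=atz(c,*bt,.088);print("yaw ball",np.degrees(np.arctan2(*(B-ax)[1::-1]))+90,np.hypot(*(B-ax)[:2]))
mg=(h[...,0]>60)&(h[...,0]<90)&(h[...,1]>80); mg[:190]=0;mg[260:]=0;mg[:,:280]=0;mg[:,340:]=0
pt=np.argwhere(mg).mean(0)[::-1];T=atz(c,*pt,.075);print("tin",pt,T,np.degrees(np.arctan2(*(T-ax)[1::-1])),np.hypot(*(T-ax)[:2]))
th=np.arctan2(*(B-ax)[1::-1])+np.pi/2
for i in range(6):
    a=th+np.pi+np.radians(30+60*i);P=[ax[0]+.139*np.cos(a),ax[1]+.139*np.sin(a),.092];print(i,np.round(P,3),proj(c,P).round(),proj(s,P).round())
w=np.hstack([cv2.resize(f[140:310,260:460],None,fx=3.4,fy=3.4,interpolation=3)]);cv2.imwrite("pics/crop.png",w[:,:,::-1])
print(save and np.array(s["intrinsics"]))
E
```

```text
ball [428.12 241.72] 50 [417.55696203 197.46835443] 79 [ 0.48111034 -0.24946391  0.08690859] [ 0.48020447 -0.24980603  0.088     ] [ 0.48052945 -0.24690748  0.088     ]
ell ((339.292724609375, 218.98211669921875), (120.340087890625, 123.70799255371094), 104.2627944946289)
axis [ 0.54798731 -0.02160666  0.044     ]
rad 0.162 0.17529983072055152
arrow [318. 287.] 77 [0.36587884 0.03681029 0.013     ] -17.78525761065242 0.19124862958598315
yaw ball -16.54318122830017 0.238053495146469
tin [306.48333333 223.89166667] [0.53060587 0.0666657  0.075     ] 101.13943327193837 0.08996734948105983
0 [ 0.413 -0.054  0.092] [353. 268.] [387. 234.]
1 [ 0.508 -0.155  0.092] [392. 231.] [384. 204.]
2 [ 0.644 -0.123  0.092] [378. 180.] [333. 191.]
3 [0.683 0.011 0.092] [327. 166.] [281. 203.]
4 [0.588 0.112 0.092] [289. 201.] [272. 232.]
5 [0.452 0.079 0.092] [302. 253.] [327. 251.]
[[467.08024835   0.         321.16843664]
 [  0.         467.08024835 239.52868286]
 [  0.           0.           1.        ]]
```

View pics/crop.png

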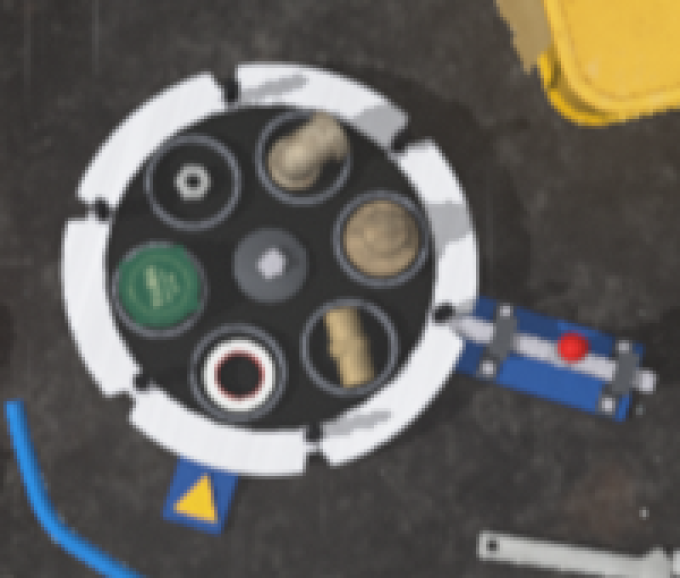

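The crop confirms the choice: the green-lidded tin at crop (160,285), i.e. (307,224), is the nest 60° clockwise from the front. So the dial needs +60° counter-clockwise. The tool will be aligned to the base at yaw ≈ -17°, with fingers closed.

Call:
{"api": "play_rows", "payload": {"steps": [[[0,0,0,0,0,0.112,0],[0,0,0,0,0,0.112,0],[0,0,0,0,0,0.112,0],[0,0,0,0,0,0.112,0],[0,0,0,0,0,0.112,0],[0,0,0,0,0,0.112,0],[0.01,-0.036,0,0,0,0,0],[0.01,-0.036,0,0,0,0,0],[0.01,-0.036,0,0,0,0,0],[0.01,-0.036,0,0,0,0,0],[0.01,-0.036,0,0,0,0,0],[0.01,-0.036,0,0,0,0,0]]]}}

```text
time_s: 2.4
tool_pos: [0.3593, -0.4146, 0.2228]
tool_rot: [180.0, -0.0, -17.0]
force: [0.6, -0.1, -0.4]
grip_width: 0.0027
grasp_force: 0.0
```

```bash
cat > b.py <<'E'
# base-frame view: tool pose in turntable axes and shift to goals (tool axes at yaw)
from h import *
A=np.array([.548,-.0216]);Y=np.radians(-17)
bx=np.array([np.cos(Y),np.sin(Y)]);by=np.array([-np.sin(Y),np.cos(Y)])
def st():
    o=get_obs();p=o["tool_pos"];d=p[:2]-A
    print("t",o["time_s"],"base xy",(d@bx).round(4),(d@by).round(4),"z",p[2].round(4),"rot",o["tool_rot"].round(1),"F",o["force"].round(1),"w",round(o["grip_width"],4),"q",o["qpos"].round(0)); return o
def to(x,y,z):
    o=get_obs();p=o["tool_pos"];g=np.r_[A+x*bx+y*by,z]-p;w=np.radians(o["tool_rot"][2])
    print("shift tool",round(g[0]*np.cos(w)+g[1]*np.sin(w),4),round(g[0]*np.sin(w)-g[1]*np.cos(w),4),round(-g[2],4))
E
python3 - <<'E'
from b import *
st()
d=np.array([.4805,-.2495])-A;print("ball base",d@bx,d@by); to(d@bx,d@by+.035,.15)
E
```

```text
t 2.4 base xy -0.0656 -0.431 z 0.2228 rot [180.  -0. -17.] F [ 0.6 -0.1 -0.4] w 0.0027 q [ 53.   6.  -7.  98.   1.  76. -61.]
ball base 0.0020809404788067636 -0.2376769439527605
shift tool 0.0675 -0.2284 0.0728
```

Call:
{"api": "play_rows", "payload": {"steps": [[[0.011,-0.038,0,0,0,0,0],[0.011,-0.038,0,0,0,0,0],[0.011,-0.038,0.01,0,0,0,0],[0.011,-0.038,0.02,0,0,0,0],[0.012,-0.038,0.02,0,0,0,0],[0.012,-0.038,0.02,0,0,0,0],[0,0,0,0,0,0,0]]]}}

```text
time_s: 3.1
tool_pos: [0.4919, -0.2104, 0.15]
tool_rot: [-179.8, 0.2, -16.5]
force: [0.3, 0.3, 0.8]
grip_width: 0.0005
grasp_force: 0.0
```

```bash
python3 - <<'E'
from b import *
st(); to(.002,-.2027,.06)
f=read_camera("scene")["frame"]
cv2.imwrite("pics/s1.png",cv2.resize(f[120:300,250:500],None,fx=3,fy=3)[:,:,::-1])
E
```

```text
t 3.1 base xy 0.0016 -0.1969 z 0.15 rot [-179.8    0.2  -16.5] F [0.3 0.3 0.8] w 0.0005 q [ 38.   8. -19. 104.   3.  68. -88.]
shift tool 0.0004 0.0058 0.09
```

View pics/s1.png

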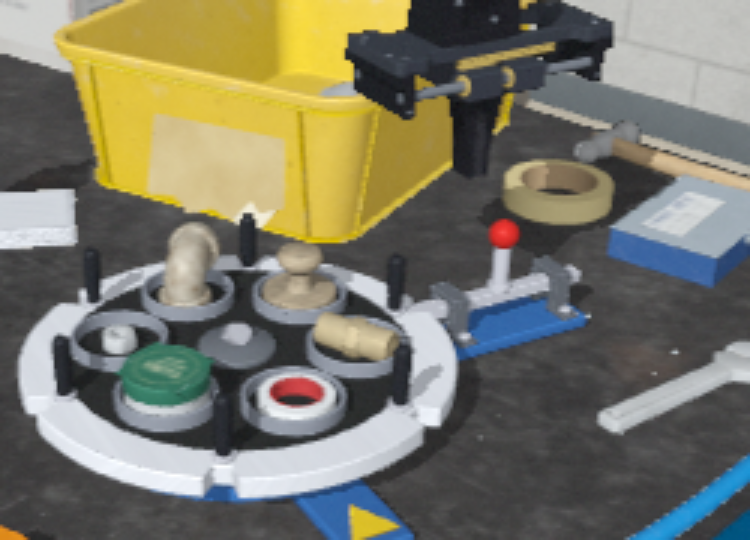

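Call:
{"api": "play_rows", "payload": {"steps": [[[0,0,0.025,0,0,0,0],[0,0,0.025,0,0,0,0],[0,0,0.025,0,0,0,0],[0,0,0.015,0,0,0,0],[0,0,0,0,0,0,0]]]}}

```text
time_s: 3.65
tool_pos: [0.4885, -0.2184, 0.0609]
tool_rot: [-180.0, 0.2, -17.1]
force: [-0.5, -0.2, 0.9]
grip_width: 0.0004
grasp_force: 0.0
```

Call:
{"api": "play_rows", "payload": {"steps": [[[0,0.004,0,0,0,0,0],[0,0.004,0,0,0,0,0],[0,0.004,0,0,0,0,0],[0,0.004,0,0,0,0,0],[0,0.004,0,0,0,0,0],[0,0,0,0,0,0,0]]]}}

```text
time_s: 4.25
tool_pos: [0.4849, -0.2379, 0.0632]
tool_rot: [180.0, -0.1, -17.1]
force: [1.0, 0.6, 2.0]
grip_width: 0.0005
grasp_force: 0.7
```

Call:
{"api": "play_rows", "payload": {"steps": [[[0,0.004,0,0,0,0,0],[0,0.004,0,0,0,0,0],[0,0.004,0,0,0,0,0],[0,0,0,0,0,0,0]]]}}

```text
time_s: 4.65
tool_pos: [0.4806, -0.2495, 0.0625]
tool_rot: [180.0, 0.0, -17.1]
force: [0.5, 1.7, 0.2]
grip_width: 0.0005
grasp_force: 0.5
```

```bash
python3 - <<'E'
from b import *
st()
f=read_camera("scene")["frame"]
cv2.imwrite("pics/s2.png",cv2.resize(f[120:300,250:500],None,fx=3,fy=3)[:,:,::-1])
E
```

```text
t 4.65 base xy 0.0022 -0.2376 z 0.0625 rot [180.    0.  -17.1] F [0.5 1.7 0.2] w 0.0005 q [ 40.  14. -17. 108.   5.  58. -86.]
```

View pics/s2.png

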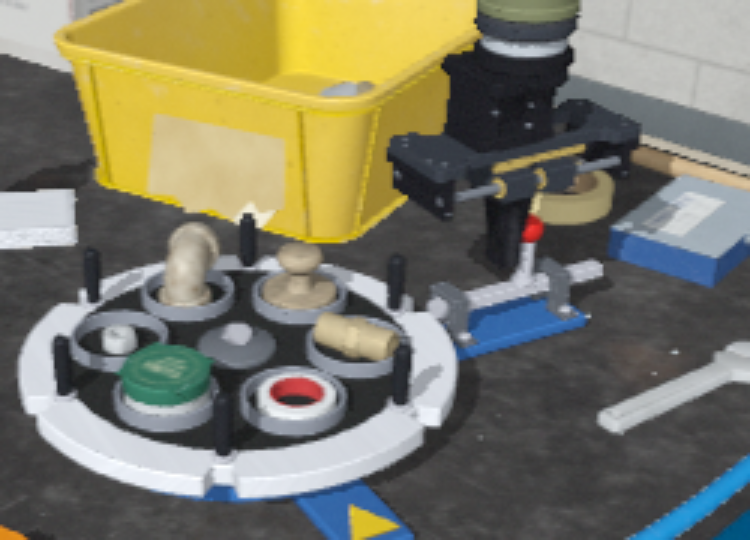

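The bolt is back: the ball moved about 25 mm outward, to (531,230) in the crop. Next I go behind peg4.

Call:
{"api": "play_rows", "payload": {"steps": [[[0,-0.008,0,0,0,0,0],[0,0,-0.035,0,0,0,0],[0,0,-0.035,0,0,0,0],[0,0,-0.03,0,0,0,0],[0.003,-0.035,0,0,0,0,0],[0.003,-0.035,0,0,0,0,0],[0.003,-0.035,0,0,0,0,0],[0.003,-0.035,0,0,0,0,0],[0.003,-0.035,0,0,0,0,0],[0.003,-0.035,0,0,0,0,0],[0.003,-0.035,0,0,0,0,0],[0,0,0,0,0,0,0]]]}}

```text
time_s: 5.9
tool_pos: [0.5754, -0.0057, 0.162]
tool_rot: [-179.8, 0.1, -16.5]
force: [-0.1, 0.4, 0.1]
grip_width: 0.0008
grasp_force: 0.0
```

```bash
python3 - <<'E'
from b import *
st(); to(.03,.145,.06)
c=read_camera("scene");f=c["frame"]
h=cv2.cvtColor(f,cv2.COLOR_RGB2HSV)[185:212,405:450]
m=((h[...,0]<8)|(h[...,0]>172))&(h[...,1]>150)&(h[...,2]>90)
p=np.argwhere(m).mean(0)[::-1]+[405,185]
B=atz(c,*p,.088)[:2]; print(p,B,np.hypot(*(B-[.4805,-.2469])))
E
```

```text
t 5.9 base xy 0.0216 0.0233 z 0.162 rot [-1.798e+02  1.000e-01 -1.650e+01] F [-0.1  0.4  0.1] w 0.0008 q [  22.   13.  -28.   98.    6.   70. -114.]
shift tool 0.0095 -0.1217 0.102
[425.52702703 195.71621622] [ 0.47297485 -0.26841226] 0.02279045969139505
```

Call:
{"api": "play_rows", "payload": {"steps": [[[0.003,-0.03,0,0,0,0,0],[0.003,-0.03,0,0,0,0,0],[0.002,-0.03,0,0,0,0,0],[0.002,-0.03,0,0,0,0,0],[0,0,0.02,0,0,0,0],[0,0,0.02,0,0,0,0],[0,0,0,0,0,0,0]]]}}

```text
time_s: 6.65
tool_pos: [0.6172, 0.0969, 0.1188]
tool_rot: [179.7, 0.3, -17.1]
force: [-0.3, 0.2, -0.2]
grip_width: 0.0006
grasp_force: 0.0
```

```bash
python3 - <<'E'
from b import *
st(); to(.03,.145,.06)
f=read_camera("scene")["frame"]
cv2.imwrite("pics/s3.png",cv2.resize(f[120:300,230:480],None,fx=3,fy=3)[:,:,::-1])
E
```

```text
t 6.65 base xy 0.0315 0.1336 z 0.1188 rot [179.7   0.3 -17.1] F [-0.3  0.2 -0.2] w 0.0006 q [  12.   22.  -29.   93.   12.   68. -127.]
shift tool -0.0015 -0.0114 0.0588
```

View pics/s3.png

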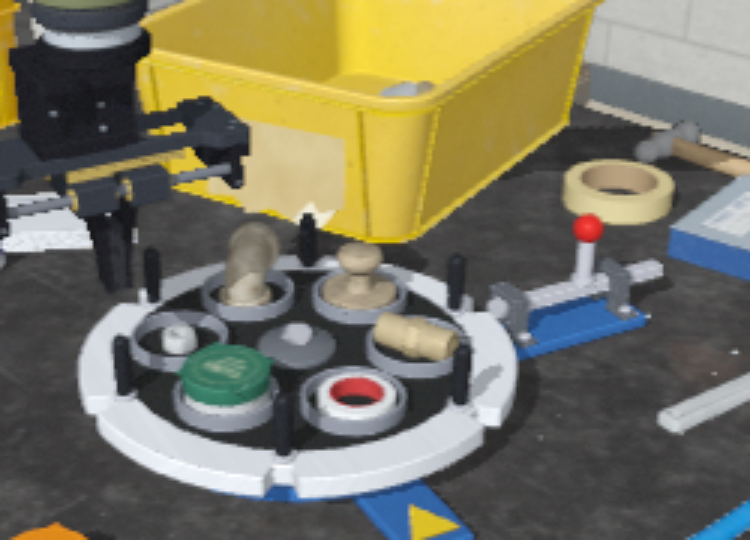

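Call:
{"api": "play_rows", "payload": {"steps": [[[0,-0.006,0,0,0,0,0],[0,-0.007,0,0,0,0,0],[0,0,0.02,0,0,0,0],[0,0,0.02,0,0,0,0],[0,0,0.018,0,0,0,0],[0,0,0,0,0,0,0],[-0.006,0,0,0,0,0,0],[-0.006,0,0,0,0,0,0],[0,0,0,0,0,0,0]]]}}

```text
time_s: 7.6
tool_pos: [0.6122, 0.116, 0.0661]
tool_rot: [-180.0, -0.1, -17.0]
force: [-1.1, -0.6, -0.8]
grip_width: 0.0004
grasp_force: 0.0
```

```bash
python3 - <<'E'
from b import *
st()
E
```

```text
t 7.6 base xy 0.0212 0.1504 z 0.0661 rot [-1.8e+02 -1.0e-01 -1.7e+01] F [-1.1 -0.6 -0.8] w 0.0004 q [  10.   25.  -29.   96.   13.   62. -130.]
```

Call:
{"api": "play_rows", "payload": {"steps": [[[-0.0065,-0.0004,0,0,0,-0.0436,0],[-0.0065,-0.0004,0,0,0,-0.0436,0],[-0.0065,-0.0004,0,0,0,-0.0436,0],[-0.0065,-0.0004,0,0,0,-0.0436,0],[-0.0065,-0.0004,0,0,0,-0.0436,0],[-0.0065,-0.0004,0,0,0,-0.0436,0],[-0.0065,-0.0004,0,0,0,-0.0436,0],[-0.0065,-0.0004,0,0,0,-0.0436,0],[-0.0065,-0.0004,0,0,0,-0.0436,0],[-0.0065,-0.0004,0,0,0,-0.0436,0],[-0.0065,-0.0004,0,0,0,-0.0436,0],[0,0,0,0,0,0,0]]]}}

```text
time_s: 8.8
tool_pos: [0.5418, 0.1254, 0.0656]
tool_rot: [180.0, -0.1, 10.5]
force: [0.0, -0.1, -0.2]
grip_width: 0.0006
grasp_force: 0.0
```

```bash
cat >> b.py <<'E'
def pol():
    d=get_obs()["tool_pos"][:2]-A;x,y=d@bx,d@by;print("R",np.hypot(x,y).round(4),"ang",np.degrees(np.arctan2(y,x)).round(2))
def dial(c):
    """fit dial angle (deg past start) from dark pegs/notches on the white rim, top view: score dark at pegs"""
    f=cv2.cvtColor(c["frame"],cv2.COLOR_RGB2GRAY).astype(np.float32); best=[]
    f=cv2.GaussianBlur(f,(0,0),.8)
    for a in np.arange(-30,30,.25):
        s=0
        for i in range(6):
            t=Y+np.pi+np.radians(30+60*i+a)
            for r,z in((.159,.042),(.154,.044)):
                u,v=proj(c,[A[0]+r*np.cos(t),A[1]+r*np.sin(t),z]); s+=f[int(round(v)),int(round(u))]
        best.append((s,a))
    best=np.array(best); print("min notch", best[np.argsort(best[:,0])[:6]].round(2).tolist())
E
python3 - <<'E'
from b import *
st();pol()
c=read_camera("top");dial(c)
f=c["frame"];cv2.imwrite("pics/t4.png",cv2.resize(f[140:310,260:460],None,fx=3.4,fy=3.4)[:,:,::-1])
E
```

```text
t 8.8 base xy -0.0489 0.1388 z 0.0656 rot [ 1.80e+02 -1.00e-01  1.05e+01] F [ 0.  -0.1 -0.2] w 0.0006 q [  16.   18.  -36.  106.   12.   60. -105.]
R 0.1471 ang 109.41
min notch [[890.13, 28.75], [900.46, 28.5], [927.07, 29.0], [931.13, 28.25], [931.83, 29.25], [937.0, 29.5]]
```

View pics/t4.png

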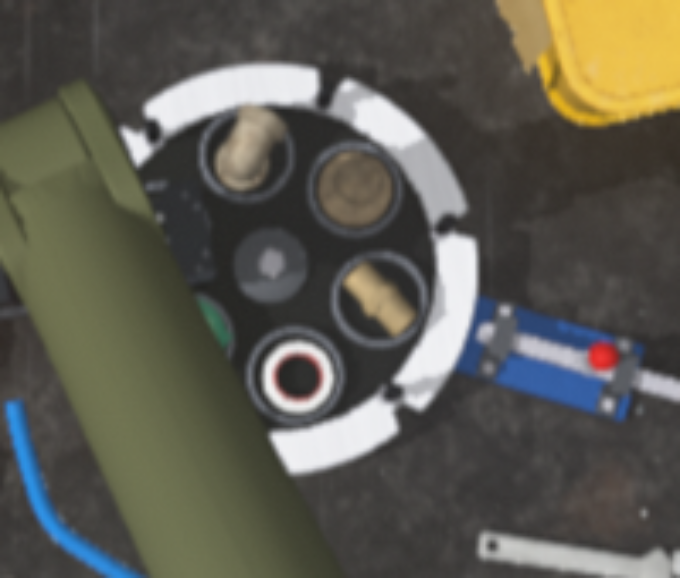

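Call:
{"api": "play_rows", "payload": {"steps": [[[-0.0064,-0.0007,0,0,0,-0.0436,0],[-0.0064,-0.0007,0,0,0,-0.0436,0],[-0.0064,-0.0007,0,0,0,-0.0436,0],[-0.0064,-0.0007,0,0,0,-0.0436,0],[-0.0064,-0.0007,0,0,0,-0.0436,0],[-0.0064,-0.0007,0,0,0,-0.0436,0],[-0.0064,-0.0007,0,0,0,-0.0436,0],[-0.0064,-0.0007,0,0,0,-0.0436,0],[-0.0064,-0.0007,0,0,0,-0.0436,0],[-0.0064,-0.0007,0,0,0,-0.0436,0],[-0.004,-0.0004,0,0,0,-0.02,0],[0,0,0,0,0,0,0]]]}}

```text
time_s: 10.05
tool_pos: [0.4767, 0.1055, 0.0648]
tool_rot: [180.0, 0.0, 36.5]
force: [-0.3, -0.3, -0.6]
grip_width: 0.001
grasp_force: 0.0
```

```bash
sed -i 's/np.arange(-30,30,.25)/np.arange(-30,90,.25)/; s/\[:6\]\]/[:14]]/' b.py
python3 - <<'E'
from b import *
st();pol()
c=read_camera("top");dial(c)
E
```

```text
t 10.05 base xy -0.1053 0.1007 z 0.0648 rot [180.    0.   36.5] F [-0.3 -0.3 -0.6] w 0.001 q [ 23.  10. -41. 115.   8.  58. -76.]
R 0.1457 ang 136.27
min notch [[858.63, -4.75], [858.63, 55.25], [860.48, 55.0], [860.48, -5.0], [901.7, 55.5], [901.7, -4.5], [903.87, 55.75], [903.87, -4.25], [907.32, 54.75], [907.32, -5.25], [928.01, 56.25], [928.01, -3.75], [932.05, -4.0], [932.05, 56.0]]
```

Call:
{"api": "play_rows", "payload": {"steps": [[[-0.003,-0.0004,0,0,0,-0.02,0],[-0.003,-0.0004,0,0,0,-0.02,0],[-0.003,-0.0004,0,0,0,-0.02,0],[-0.0015,-0.0002,0,0,0,-0.01,0],[0,0,0,0,0,0,0],[0,0,0,0,0,0,0]]]}}

```text
time_s: 10.7
tool_pos: [0.4672, 0.1005, 0.0644]
tool_rot: [-180.0, 0.1, 40.6]
force: [0.8, 0.4, 0.3]
grip_width: 0.0006
grasp_force: 0.2
```

```bash
python3 - <<'E'
from b import *
st();pol()
c=read_camera("top");dial(c)
c["frame"]=cv2.imread("pics/top0.png")[:,:,::-1].copy();dial(c)
E
```

```text
t 10.7 base xy -0.113 0.0932 z 0.0644 rot [-1.80e+02  1.00e-01  4.06e+01] F [0.8 0.4 0.3] w 0.0006 q [ 24.   9. -42. 116.   7.  57. -71.]
R 0.1464 ang 140.48
min notch [[856.96, 59.0], [856.96, -1.0], [869.83, 59.25], [869.83, -0.75], [886.64, 59.5], [886.64, -0.5], [899.12, -1.25], [899.12, 58.75], [907.36, 60.0], [907.36, 0.0], [911.96, -0.25], [911.96, 59.75], [931.07, 58.5], [931.07, -1.5]]
min notch [[990.36, 59.0], [990.36, -1.0], [995.11, -0.75], [995.11, 59.25], [1014.09, -0.5], [1014.09, 59.5], [1023.15, 58.75], [1023.15, -1.25], [1050.55, 58.5], [1050.55, -1.5], [1056.92, 60.0], [1056.92, 0.0], [1059.13, -1.75], [1059.13, 58.25]]
```

The dial fit reads the same as at the start image (mod 60°), so it's in line at +60°. Now I back off and lift.

Call:
{"api": "play_rows", "payload": {"steps": [[[0.006,0,0,0,0,0,0],[0.006,0,0,0,0,0,0],[0,0,-0.035,0,0,0,0],[0,0,-0.035,0,0,0,0],[0,0,-0.03,0,0,0,0],[0,0,0,0,0,0.144,0],[0,0,0,0,0,0.144,0],[0,0,0,0,0,0.144,0],[0,0,0,0,0,0.144,0],[0,0,0,0,0,0.144,0],[0,0,0,0,0,0.144,0],[0,0,0,0,0,0.144,0]]]}}

```text
time_s: 11.95
tool_pos: [0.477, 0.109, 0.1644]
tool_rot: [-180.0, 0.0, -17.5]
force: [0.0, 0.5, -0.3]
grip_width: 0.0002
grasp_force: 0.0
```

```bash
python3 - <<'E'
from b import *
st(); to(.001,-.307,.165)
c=read_camera("top");dial(c)
E
```

```text
t 11.95 base xy -0.1061 0.1041 z 0.1644 rot [-180.     0.   -17.5] F [ 0.   0.5 -0.3] w 0.0002 q [  24.    3.  -41.  109.    2.   69. -125.]
shift tool 0.1106 0.4102 -0.0006
min notch [[865.09, 59.0], [865.09, -1.0], [871.47, 59.25], [871.47, -0.75], [872.36, 60.0], [872.36, 0.0], [877.07, 59.75], [877.07, -0.25], [886.69, 60.25], [886.69, 0.25], [887.02, 0.5], [887.02, 60.5], [887.79, -0.5], [887.79, 59.5]]
```

Call:
{"api": "play_rows", "payload": {"steps": [[[0.011,0.037,0,0,0,0,0],[0.01,0.037,0,0,0,0,0],[0.01,0.037,0,0,0,0,0],[0.01,0.037,0,0,0,0,0],[0.01,0.037,0,0,0,0,0],[0.01,0.037,0,0,0,0,0],[0.01,0.037,0,0,0,0,0],[0.01,0.037,0,0,0,0,0],[0.01,0.037,0,0,0,0,0],[0.01,0.037,0,0,0,0,0],[0.01,0.037,0,0,0,0,0],[0,0,0,0,0,0,0]]]}}

```text
time_s: 13.2
tool_pos: [0.4609, -0.3197, 0.1638]
tool_rot: [179.9, 0.0, -17.5]
force: [0.0, 0.6, 0.4]
grip_width: 0.0006
grasp_force: 0.0
```

```bash
python3 - <<'E'
from b import *
st(); to(.001,-.307,.062)
E
```

```text
t 13.2 base xy 0.0038 -0.3105 z 0.1638 rot [179.9   0.  -17.5] F [0.  0.6 0.4] w 0.0006 q [ 48.  11. -18. 100.   4.  70. -78.]
shift tool -0.0029 -0.0035 0.1018
```

Descend, then push inward. Contact is expected at about base y -0.288, and home at about -0.265.

Call:
{"api": "play_rows", "payload": {"steps": [[[-0.003,0,0.025,0,0,0,0],[0,0,0.025,0,0,0,0],[0,0,0.025,0,0,0,0],[0,0,0.025,0,0,0,0],[0,0,0,0,0,0,0],[0,-0.005,0,0,0,0,0],[0,-0.005,0,0,0,0,0],[0,-0.005,0,0,0,0,0],[0,-0.004,0,0,0,0,0],[0,-0.004,0,0,0,0,0],[0,-0.004,0,0,0,0,0],[0,0,0,0,0,0,0]]]}}

```text
time_s: 14.4
tool_pos: [0.4684, -0.2867, 0.0652]
tool_rot: [180.0, -0.1, -17.2]
force: [-0.9, -1.1, 1.8]
grip_width: 0.0004
grasp_force: 0.8
```

Call:
{"api": "play_rows", "payload": {"steps": [[[0,-0.003,0,0,0,0,0],[0,-0.003,0,0,0,0,0],[0,-0.003,0,0,0,0,0],[0,-0.003,0,0,0,0,0],[0,0,0,0,0,0,0]]]}}

```text
time_s: 14.9
tool_pos: [0.4718, -0.2743, 0.0646]
tool_rot: [-180.0, -0.0, -17.1]
force: [0.2, -1.9, 1.2]
grip_width: 0.0005
grasp_force: 0.8
```

```bash
python3 - <<'E'
from b import *
st()
E
```

```text
t 14.9 base xy 0.001 -0.2639 z 0.0646 rot [-180.    -0.   -17.1] F [ 0.2 -1.9  1.2] w 0.0005 q [ 45.  15. -19. 108.   6.  59. -84.]
```

Call:
{"api": "play_rows", "payload": {"steps": [[[0,-0.002,0,0,0,0,0],[0,-0.002,0,0,0,0,0],[0,0,0,0,0,0,0]]]}}

```text
time_s: 15.2
tool_pos: [0.4727, -0.2708, 0.0644]
tool_rot: [-180.0, 0.0, -17.1]
force: [1.8, -1.9, 1.7]
grip_width: 0.0006
grasp_force: 1.0
```

Call:
{"api": "play_rows", "payload": {"steps": [[[0,-0.002,0,0,0,0,0],[0,0,0,0,0,0,0]]]}}

```text
time_s: 15.4
tool_pos: [0.4732, -0.269, 0.0644]
tool_rot: [-180.0, 0.0, -17.1]
force: [0.6, -1.7, 1.6]
grip_width: 0.0002
grasp_force: 1.0
```

Call:
{"api": "play_rows", "payload": {"steps": [[[0,-0.002,0,0,0,0,0],[0,0,0,0,0,0,0]]]}}

```text
time_s: 15.6
tool_pos: [0.4733, -0.2688, 0.0645]
tool_rot: [179.9, -0.0, -17.2]
force: [0.8, -5.0, 1.1]
grip_width: 0.0008
grasp_force: 2.6
```

Call:
{"api": "play_rows", "payload": {"steps": [[[0,-0.002,0,0,0,0,0],[0,0,0,0,0,0,0]]]}}

```text
time_s: 15.8
tool_pos: [0.4733, -0.2687, 0.0645]
tool_rot: [179.8, -0.0, -17.3]
force: [-0.7, -8.3, -0.5]
grip_width: 0.0002
grasp_force: 4.2
```

```bash
python3 - <<'E'
from b import *
st()
c=read_camera("scene");f=c["frame"]
cv2.imwrite("pics/s5.png",cv2.resize(f[120:300,250:500],None,fx=3,fy=3)[:,:,::-1])
h=cv2.cvtColor(f,cv2.COLOR_RGB2HSV)[185:212,400:450]
m=((h[...,0]<8)|(h[...,0]>172))&(h[...,1]>150)&(h[...,2]>90)
q=np.argwhere(m);print(q.mean(0)[::-1]+[400,185],q.min(0)[::-1]+[400,185],q.max(0)[::-1]+[400,185],len(q),"start 417.6 197.5 n79")
E
```

```text
t 15.8 base xy 0.0008 -0.2581 z 0.0645 rot [179.8  -0.  -17.3] F [-0.7 -8.3 -0.5] w 0.0002 q [ 44.  14. -20. 108.   6.  58. -85.]
[417.7125 197.5625] [413 193] [422 202] 80 start 417.6 197.5 n79
```

View pics/s5.png

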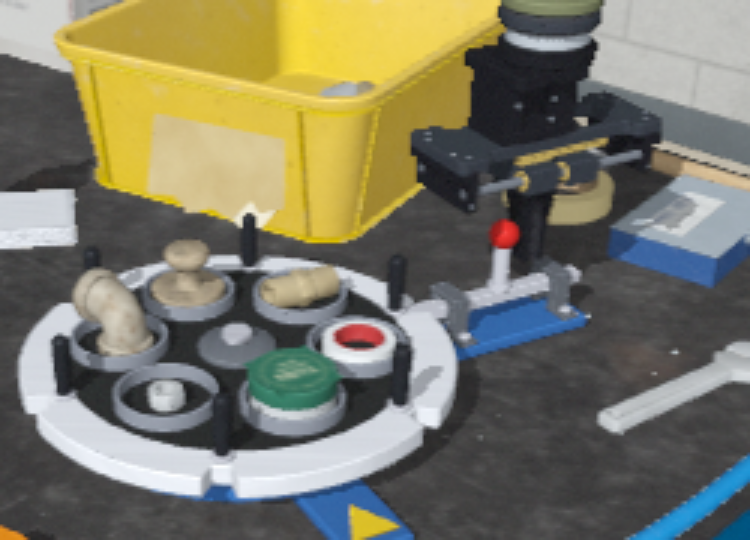

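The bolt is home on a hard stop, with the ball back at its start pixel (417.7,197.6). The green tin, at crop (295,385), stands in front of the arrow. Now back off and lift clear.

Call:
{"api": "play_rows", "payload": {"steps": [[[0,0.006,0,0,0,0,0],[0,0.008,0,0,0,0,0],[0,0.008,0,0,0,0,0],[0,0,-0.03,0,0,0,0],[0,0,-0.035,0,0,0,0],[0,0,-0.035,0,0,0,0],[0,0,0,0,0,0,0],[0,0,0,0,0,0,0]]]}}

```text
time_s: 16.65
tool_pos: [0.4681, -0.2866, 0.165]
tool_rot: [180.0, -0.1, -17.2]
force: [-0.9, -0.0, -0.4]
grip_width: 0.0005
grasp_force: 0.0
```

```bash
python3 - <<'E'
from b import *
st()
c=read_camera("scene");f=c["frame"]
h=cv2.cvtColor(f,cv2.COLOR_RGB2HSV)[185:212,400:450]
m=((h[...,0]<8)|(h[...,0]>172))&(h[...,1]>150)&(h[...,2]>90)
b=np.argwhere(m).mean(0)[::-1]+[400,185];print(b)
if abs(b[0]-417.6)<.6: print(sign_off())
E
```

```text
t 16.65 base xy 0.001 -0.2768 z 0.165 rot [ 1.80e+02 -1.00e-01 -1.72e+01] F [-0.9 -0.  -0.4] w 0.0005 q [ 46.   9. -19. 102.   3.  70. -81.]
[417.55696203 197.46835443]
the job is handed in; nothing more can be done
None
```

The green-lidded tin is at the front by the yellow arrow, the bolt is fully home in the notch, and the arm is clear; I handed the job in at 16.65 s.

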